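# Level the beam balance of the calibration bench

### The arm

A 6-joint arm with a two-finger parallel gripper is mounted at the origin on the work surface. World frame = base frame: x ahead of the robot, y to its left, z up, the work surface at z = 0. Lengths are in m, angles in degrees, forces in N, time in s.
With the tool pointing down it reaches from about 0.4 to 0.825 m from the base axis. Payload 7 kg.
Tool frame: the origin (TCP) lies at the very end of the fingers, on their centre line; the grasp point (between the pads) lies 19 mm behind it; x points along the fingers, y is the direction in which the jaws open and shut, and the axes are right-handed (so a half turn about x gives the same grasp; the last joint's range is limited). The gripper opens to 88 mm and grips with 3 to 60 N. Pads are 19 mm wide; open, the fingers measure 130 mm over their backs; the gripper's body (78 mm by 193 mm) begins 47 mm behind the grasp point.
Start: joints at [87.726, 20.546, 0.682, 0, -70.136, -16.507], TCP at [0.217, 0.639, 0.203] pointing down, gripper open.
Joint ranges: [-176.03, 176.03], [-82.01, 121.73], [-58.28, 71.71], [-173.87, 95.51], [-174.79, -0.11], [-173.66, 173.66]. Speed limits (degrees/s): [136.94, 136.94, 172.46, 180, 180, 180].

### API

Orientations are given as [roll, pitch, yaw] about the fixed x, y, z axes, in that order (R = Rz(yaw) Ry(pitch) Rx(roll)).
In Python, from plant import monitor, eyes, ticket gives the robot as it stands. The module is installed in compiled form; this text tells all that it offers.
- The arm moves only by the shell command python3 -m crank 'ROWS'. ROWS is JSON, a list of rows, each an object with "linear": the shift along the world's x, y, z in units of 60 mm (1.0 is 60 mm), a list of three; "rot": the turn, a rotation vector about the world's x, y, z in units of 5 degrees (1.0 is 5 degrees), a list of three; "hand": the opening, from 0 (shut) to 1 (fully open). In form: [{"linear": [tx, ty, tz], "rot": [ax, ay, az], "hand": hand}, ...]. A call has 1 to 20 rows; each row shifts and turns the pose as measured when the row begins; what a row does not reach is not made up. A row lasts 1/8 s, in which the tool goes at most 62.5 mm and 10.7 degrees, less where a joint would pass 70% of its speed; a pose out of reach is approached as far as the arm can. A call is refused whole if a number of a shift passes 1 or a number of a turn 1, either way. A call with a gripper value outside its range is refused whole. The fingers move at their own pace and stop on an object; the grip force is fixed at half the most. Time passes only in rows, so rows that do not move let the fingers close. It gives the time, the measured TCP pose, the force and the opening at its end, in the units of the state.
- monitor.get_obs(): the state, without advancing time (a new reading comes with each control period).
- eyes.snapshot(name): name is "scene" or "side" or "wrist"; returns a dict with "image" (384x512x3 uint8, red, green, blue), "depth" (384x512 float32, m along the optical axis (not along the pixel's ray), 0 where there is no reading), "K" (3x3 intrinsics, pixels), "camera_from_world" (4x4, takes a point from world to camera coordinates); the wrist camera has in their place "hand_eye" (4x4, takes a point from camera to tool coordinates, whose origin is the TCP and whose axes are the tool frame's). Camera axes: x right, y up, looking along -z (the intrinsics and any distortion apply to the point x, -y, -z); pixel columns grow to the right and rows downward; lengths in m; the calibration is good to about 2 mm. The wrist camera is an equidistant fisheye: a pixel r from the principal point sees the ray r / f radians off the axis. A picture is of the moment at which its call begins: read the wrist's pose just before it.
- ticket.close_job(): hands the job in, once; it reports no verdict.
The state is a dict: "clock": time; "joint_pos": joint angles; "qvel": joint speeds; "tau": joint torques, N m; "tool_pos": TCP position; "orientation": TCP orientation; "force": force on the tool from outside, world axes, zero at the start; "moment": the same for the moment, N m; "opening": finger opening in m.
Only numpy, scipy, OpenCV 4.12 (cv2) and the standard library are available. Lean on these libraries where they do the work, as an engineer would, in place of code of your own. Each camera call takes 0.05 s, during which the arm holds its last target.

### The job

The beam balance is down on its left side: move weights across between its two carriers until both sit level, with all four weights in the end seated fully down over the spigots of the carriers. The right carrier's two empty seats were clamped by hand some way in from their row line, nobody noted how far, so feel for the spigot gently: never load a carrier hard (25 N is too much) or drop a weight on it, and leave the other things on the bench where they are.

Things in the scene. Friction and masses are not known exactly. Their poses are not given: they have to be found in the camera images.
- balance: Beam balance on a fixed dark base 130 x 290 x 22 mm; origin under its centre, x along the carriers (away from the robot), y to its left, z up. Two carriers (rails along x) lie 110 mm left and right of the origin. They stay horizontal and move only up and down, opposite to each other, 10 mm each way from level to hard stops; 250 N/m in all: 100 g of difference shifts each by 4 mm.
- seats_a (a point): Left carrier (starts low, three weights): centre of its middle seat's flat top; axes as the balance. Three round seats, 40 mm across, lie in a row at x = -72, 0, +72 mm from here. From each seat's centre rises a steel spigot 14 mm across, 13 mm high, flat on top. Seats are 90 mm above the bench when level.
- seats_b (a point): Right carrier (starts high): centre of its middle seat's flat top, at the foot of its spigot; axes as the balance. Seats and spigots as on the left; the middle seat carries one weight, the two outer ones are empty. This point moves up and down with the carrier.
- seat_b_near (a point): Right carrier, empty outer seat nearer the robot: its NOMINAL place on the row line (72 mm from the middle seat), at seat-top height. The real seat and spigot are clamped on a cross slide somewhere from 3 to 25 mm from it towards the middle of the balance (its +y), exact along x. This offset is not in the measured pose: feel or look for it. The clamp does not give way.
- seat_b_far (a point): Right carrier, empty outer seat farther from the robot: its NOMINAL place on the row line, at seat-top height. It stands on the same cross slide as the nearer one, so its real sideways offset (3 to 25 mm along balance +y) is the same.
- w100_grip (a point): The 100 g weight (within 2 percent): steel cylinder 38 mm across, 19 mm high, with a stem on top 16 mm across and 34 mm high; a central bore in its underside, 17 mm wide and 16 mm deep, goes over a spigot. The point is on the axis in the stem, 24 mm above the shoulder, 43 mm above the underside; z along the axis. Seated, the underside is on the seat; left on top of a spigot it is 13 mm too high.
- w200_grip (a point): The 200 g weight (within 2 percent): steel cylinder 44 mm across, 22 mm high, with a stem on top 16 mm across and 34 mm high; a central bore in its underside, 17 mm wide and 16 mm deep, goes over a spigot. The point is on the axis in the stem, 24 mm above the shoulder, 46 mm above the underside; z along the axis. Seated, the underside is on the seat; left on top of a spigot it is 13 mm too high.
- w300_grip (a point): The 300 g weight (within 2 percent): steel cylinder 49 mm across, 25 mm high, with a stem on top 16 mm across and 34 mm high; a central bore in its underside, 17 mm wide and 16 mm deep, goes over a spigot. The point is on the axis in the stem, 24 mm above the shoulder, 49 mm above the underside; z along the axis. Seated, the underside is on the seat; left on top of a spigot it is 13 mm too high.
- w400_grip (a point): The 400 g weight (within 2 percent): steel cylinder 54 mm across, 28 mm high, with a stem on top 16 mm across and 34 mm high; a central bore in its underside, 17 mm wide and 16 mm deep, goes over a spigot. The point is on the axis in the stem, 24 mm above the shoulder, 52 mm above the underside; z along the axis. Seated, the underside is on the seat; left on top of a spigot it is 13 mm too high.
- spool: Bystander: solder spool 54 mm across, 40 mm high, standing in the gap in front of the balance; origin at its underside. Not to be disturbed.
- gauge: Bystander: dial gauge 60 mm across, 20 mm thick, lying behind the balance; origin at its underside. Not to be disturbed.
- wrench: Bystander: spanner lying to the left of the balance; origin at its underside. Not to be disturbed.
- screwdriver: Bystander: screwdriver lying behind the balance; origin at its underside. Not to be disturbed.
- hammer: Bystander: hammer lying to the left of the spanner; origin at its underside. Not to be disturbed.
- screw_box: Bystander: open plastic box 90 x 65 x 30 mm right of the balance; origin at its underside. Not to be disturbed.
There are look-alikes about, which are no part of the job. Leave any blue look-alike of the part that bears w200_grip alone.

How it is judged (in metres and radians):
At the end, for the whole second after the job is handed in: The two carriers' seats are within 5 mm of the same height, and each of the four weights is upright (within 0.06 rad) and fully down on a seat of either carrier (its height over the seat within 3 mm) (z of seats_b in the frame of seats_a between -0.005 and 0.005 m and angle between each of w100_grip, w200_grip, w300_grip, w400_grip's own z axis and vertical below 0.06 rad and ((z of w100_grip in the frame of seats_a between 0.04 and 0.046 m and horizontal distance between w100_grip and seats_a below 0.095 m) or (z of w100_grip in the frame of seats_b between 0.04 and 0.046 m and horizontal distance between w100_grip and seats_b below 0.095 m)) and ((z of w200_grip in the frame of seats_a between 0.043 and 0.049 m and horizontal distance between w200_grip and seats_a below 0.095 m) or (z of w200_grip in the frame of seats_b between 0.043 and 0.049 m and horizontal distance between w200_grip and seats_b below 0.095 m)) and ((z of w300_grip in the frame of seats_a between 0.046 and 0.052 m and horizontal distance between w300_grip and seats_a below 0.095 m) or (z of w300_grip in the frame of seats_b between 0.046 and 0.052 m and horizontal distance between w300_grip and seats_b below 0.095 m)) and ((z of w400_grip in the frame of seats_a between 0.049 and 0.055 m and horizontal distance between w400_grip and seats_a below 0.095 m) or (z of w400_grip in the frame of seats_b between 0.049 and 0.055 m and horizontal distance between w400_grip and seats_b below 0.095 m))); the robot touches nothing.
It fails at once if the left carrier is loaded with more than 25 N (contact force between carrier_a and anything else above 25 N).
It fails at once if the right carrier is loaded with more than 25 N (contact force between carrier_b and anything else above 25 N).
It fails at once if a bystander is shifted by more than 30 mm (distance of any of spool, gauge, wrench, screwdriver, hammer, screw_box from where it was at the start of the episode above 0.03 m).
It also fails if it takes over 61 s, if anything falls off the work surface, if the arm or the gripper's body presses on something with over 40 N, if the wrist force passes 120 N, or if a joint passes its speed limit or range.

## Working session

There is one attempt and no reset: what is moved stays moved. The work goes in short steps, Python scripts to look and compute and a shell command to move; the robot and the scene stay as the last step left them, time stands still between calls to the robot, and variables do not carry over. Pictures are saved under pics/ and viewed, and the job is handed in when it is done.

```bash
mkdir -p pics; python3 - <<'E'
from plant import monitor, eyes
import cv2,pickle
print(monitor.get_obs())
for n in("scene","side","wrist"):
    s=eyes.snapshot(n); pickle.dump(s,open(f"pics/{n}0.pkl","wb"))
    cv2.imwrite(f"pics/{n}0.png",s["image"][:,:,::-1]); print(n,s["K"],s.get("camera_from_world",s.get("hand_eye")))
E
```

```text
{'clock': 0.0, 'joint_pos': array([ 8.77245536e+01,  2.05922562e+01,  6.32889992e-01, -1.95802051e-02,
       -7.01347099e+01, -1.65056726e+01]), 'qvel': array([-0.00250533,  0.07914504, -0.05566379, -0.04995326, -0.0449379 ,
       -0.12379002]), 'tau': array([-9.24944325e-04, -5.82721531e+01,  2.93044871e+01,  6.99722081e+00,
        6.80449579e-03, -1.75606833e-04]), 'tool_pos': array([0.21719468, 0.63854407, 0.20210843]), 'orientation': array([  95.43681013,   89.90413951, -103.35097748]), 'force': array([ 0.14208764, -0.33353766,  0.21052764]), 'moment': array([ 0.02205866,  0.02385004, -0.03314216]), 'opening': 0.08769248203334226}
scene [[427.52461527   0.         260.37294449]
 [  0.         427.52461527 195.36584376]
 [  0.           0.           1.        ]] [[ 0.51983158  0.85418767  0.011771   -0.35236342]
 [-0.57362659  0.33881416  0.74575968  0.24796412]
 [ 0.63303054 -0.39442159  0.66611106 -1.53848929]
 [ 0.          0.          0.          1.        ]]
side [[433.8718721    0.         252.77798899]
 [  0.         433.8718721  186.08238154]
 [  0.           0.           1.        ]] [[-0.77084953 -0.63681083  0.01621622  0.48696672]
 [ 0.48359848 -0.56843933  0.66558939 -0.34864545]
 [-0.41463659  0.52091141  0.74614194 -0.89165724]
 [ 0.          0.          0.          1.        ]]
wrist [[297.31863964   0.         256.62658832]
 [  0.         297.31863964 195.00806189]
 [  0.           0.           1.        ]] [[-1.49605632e-03  2.92317490e-01 -9.56320159e-01 -1.81233727e-01]
 [ 9.99997874e-01 -9.19596112e-04 -1.84547732e-03 -9.05470424e-05]
 [-1.41889360e-03 -9.56320887e-01 -2.92315493e-01 -7.83418954e-02]
 [ 0.00000000e+00  0.00000000e+00  0.00000000e+00  1.00000000e+00]]
```

View pics/scene0.png

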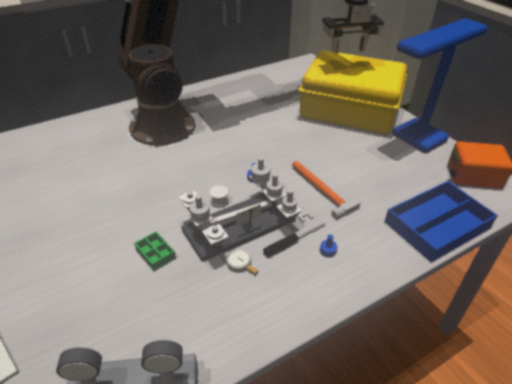

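View pics/side0.png

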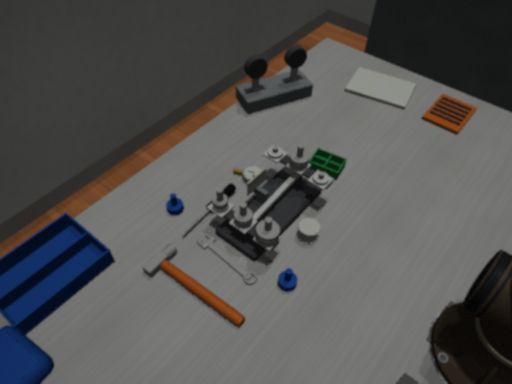

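View pics/wrist0.png

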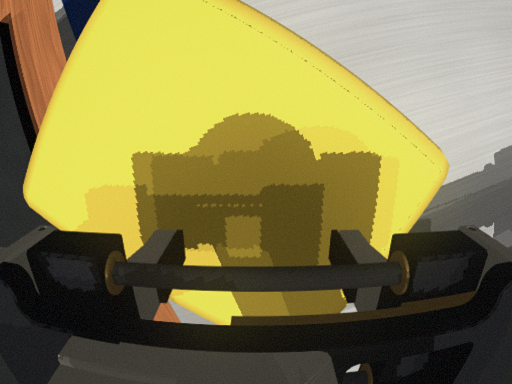

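```bash
cat > h.py <<'E'
import numpy as np,pickle,cv2
def pts(s):
    d=s["depth"];K=s["K"];v,u=np.mgrid[:d.shape[0],:d.shape[1]]
    x=(u-K[0,2])/K[0,0]*d;y=(v-K[1,2])/K[1,1]*d
    P=np.stack([x,-y,-d],-1);T=s["camera_from_world"]
    W=(P-T[:3,3])@T[:3,:3]; W[d==0]=np.nan
    return W
def proj(s,p):
    T=s["camera_from_world"];c=T[:3,:3]@np.asarray(p)+T[:3,3];K=s["K"]
    return np.array([K[0,2]+K[0,0]*c[0]/-c[2],K[1,2]+K[1,1]*-c[1]/-c[2]])
def ray(s,u,v,z):
    T=s["camera_from_world"];K=s["K"];R=T[:3,:3];o=-R.T@T[:3,3]
    d=R.T@np.array([(u-K[0,2])/K[0,0],-(v-K[1,2])/K[1,1],-1]);return o+d*(z-o[2])/d[2]
E
python3 - <<'E'
from h import *
for n,(x0,y0,x1,y1) in dict(scene=(170,145,350,280),side=(140,135,360,300)).items():
    s=pickle.load(open(f"pics/{n}0.pkl","rb"));
    im=cv2.resize(s["image"][y0:y1,x0:x1,::-1],None,fx=3.6,fy=3.6,interpolation=cv2.INTER_CUBIC);cv2.imwrite(f"pics/{n}0z.png",im)
    W=pts(s); print(n, np.nanmedian(W[250:290,100:130,2]) , W[::, ::][y0:y1:9,x0:x1:12,2].round(3).tolist() if 0 else '')
E
```

```text
scene -0.00025438157352259674 
side -2.7300530200344074e-05
```

View pics/scene0z.png

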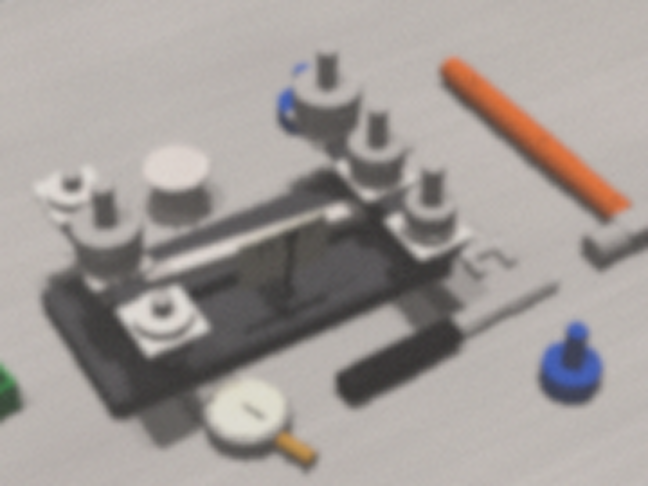

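View pics/side0z.png

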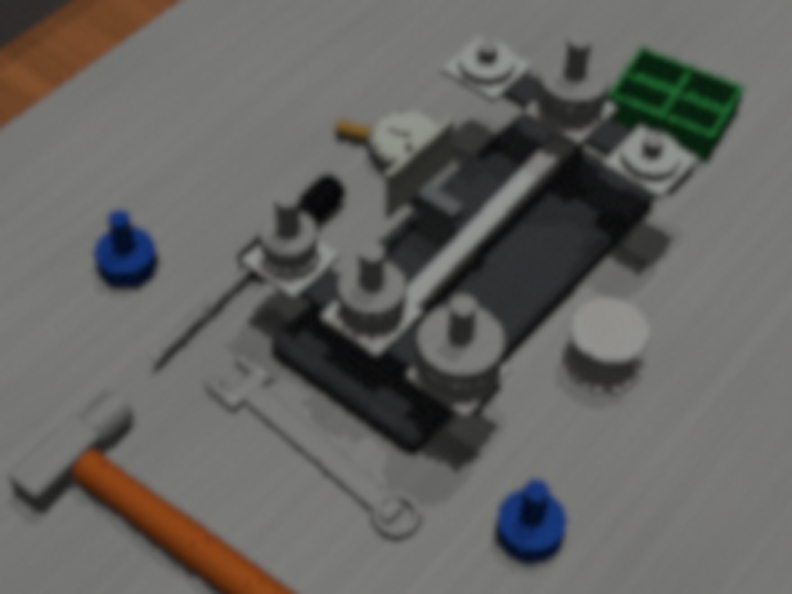

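```bash
python3 - <<'E'
from h import *
for n,(x0,y0,x1,y1) in dict(scene=(170,145,350,280),side=(140,135,360,300)).items():
    s=pickle.load(open(f"pics/{n}0.pkl","rb"));W=pts(s)
    # base dark mask
    W[:y0]=np.nan;W[y1:]=np.nan;W[:,:x0]=np.nan;W[:,x1:]=np.nan
    z=W[...,2]
    for lo,hi in((.112,.2),(.07,.112)):
        m=((z>lo)&(z<hi)).astype(np.uint8)
        k,l,st,c=cv2.connectedComponentsWithStats(m)
        for i in range(1,k):
            if st[i,4]<8: continue
            P=W[l==i]; t=P[P[:,2]>np.percentile(P[:,2],60)]
            print(n,lo,st[i],"pix",c[i].round(1),"med",np.median(P,0).round(4),"zmax",np.percentile(P[:,2],[50,90,97]).round(4))
    im=s["image"].astype(int); dark=(im.max(-1)<75)&(z>.012)&(z<.03)
    P=W[dark][:,:2]; r=cv2.minAreaRect(P.astype(np.float32)*1000); print(n,"base",r,len(P))
E
```

```text
scene 0.112 [258 157   6  12  68] pix [260.5 162.5] med [0.5067 0.1028 0.1317] zmax [0.1317 0.142  0.1426]
scene 0.112 [272 173   6  11  57] pix [274.5 177.6] med [0.5777 0.1026 0.1282] zmax [0.1282 0.1363 0.1369]
scene 0.112 [287 189   7  10  57] pix [289.8 193.6] med [0.6495 0.102  0.1274] zmax [0.1274 0.1333 0.1346]
scene 0.112 [187 192   5   3   9] pix [189. 193.] med [ 0.5027 -0.1102  0.1136] zmax [0.1136 0.1146 0.1149]
scene 0.112 [190 194  20  24 315] pix [199.1 207.1] med [ 0.5808 -0.1182  0.1248] zmax [0.1248 0.1537 0.1586]
scene 0.112 [212 226   6   4  16] pix [214.7 227.7] med [ 0.6485 -0.1092  0.1132] zmax [0.1132 0.1146 0.1152]
scene 0.07 [250 163  52  55 892] pix [273.7 189.3] med [0.5825 0.0973 0.0954] zmax [0.0954 0.1075 0.1095]
scene 0.07 [179 191  18  21 184] pix [187.8 199.2] med [ 0.5078 -0.1196  0.0987] zmax [0.0987 0.1043 0.1109]
scene 0.07 [236 203  25  21 292] pix [247.9 213.2] med [ 0.6257 -0.0062  0.0914] zmax [0.0914 0.1068 0.1084]
scene 0.07 [188 212  41  34 560] pix [209.7 229.1] med [ 0.6372 -0.1161  0.0928] zmax [0.0928 0.1049 0.11  ]
scene base ((614.3
[... 694 characters left out ...]
[0.4999 0.1118 0.1334] zmax [0.1334 0.1416 0.1424]
side 0.07 [262 146  71  45 840] pix [298.9 168.3] med [ 0.5554 -0.0999  0.0929] zmax [0.0929 0.1037 0.1099]
side 0.07 [247 168  19  26 218] pix [255.7 180.4] med [6.237e-01 4.000e-04 9.330e-02] zmax [0.0933 0.1074 0.1087]
side 0.07 [207 195  26  24 335] pix [219.8 205.6] med [0.6384 0.1165 0.0874] zmax [0.0874 0.1002 0.108 ]
side 0.07 [229 208  28  26 383] pix [242.8 220.2] med [0.5662 0.1168 0.0968] zmax [0.0968 0.1029 0.1058]
side 0.07 [253 220  28  31 497] pix [266.8 234.9] med [0.4948 0.1193 0.106 ] zmax [0.106  0.1088 0.1097]
side base ((622.1807861328125, 33.3536376953125), (373.57666015625, 549.9204711914062), 16.262088775634766) 3496
```

```bash
cat >> h.py <<'E'
from scipy.spatial.transform import Rotation as Ro
def toolR(o): return Ro.from_euler('xyz',o["orientation"],degrees=True).as_matrix()
def wpts(s,o,Z):
    "wrist: pixel->world on plane"
    pass
def wray(s,o,u,v,z):
    K=s["K"];dx,dy=(u-K[0,2]),(v-K[1,2]);r=np.hypot(dx,dy);th=r/K[0,0]
    d=np.array([np.sin(th)*dx/r,-np.sin(th)*dy/r,-np.cos(th)]);H=s["hand_eye"];R=toolR(o)
    D=R@H[:3,:3]@d;O=R@H[:3,3]+np.asarray(o["tool_pos"]);return O+D*(z-O[2])/D[2]
def wproj(s,o,p):
    H=s["hand_eye"];R=toolR(o);t=R.T@(np.asarray(p)-o["tool_pos"]);c=H[:3,:3].T@(t-H[:3,3])
    th=np.arctan2(np.hypot(c[0],c[1]),-c[2]);r=th*s["K"][0,0];n=np.hypot(c[0],c[1])
    return np.array([s["K"][0,2]+r*c[0]/n,s["K"][1,2]-r*c[1]/n])
E
python3 - <<'E'
from h import *
from plant import monitor
o=monitor.get_obs();R=toolR(o);print(R.round(3))
for n in("scene","side"):
    s=pickle.load(open(f"pics/{n}0.pkl","rb"));W=pts(s);T=s["camera_from_world"];print(n,"campos",(-T[:3,:3].T@T[:3,3]).round(3))
    z=W[...,2];b={"scene":(185,185,225,240),"side":(265,135,335,185)}[n]
    for lo,hi in((.1385,.17),):
        m=((z>lo)&(z<hi)).astype(np.uint8);m[:b[1]]=0;m[b[3]:]=0;m[:,:b[0]]=0;m[:,b[2]:]=0
        k,l,st,c=cv2.connectedComponentsWithStats(m)
        for i in range(1,k):print(st[i],np.median(W[l==i],0).round(4))
# z of toolbox region
s=pickle.load(open("pics/scene0.pkl","rb"));W=pts(s);print("toolbox",np.nanmax(W[55:120,305:400,2]),np.nanmedian(W[60:70,320:390].reshape(-1,3),0)); print(np.nanmax(W[20:140,400:480,2]))
E
```

```text
[[-0.    -0.322 -0.947]
 [-0.001 -0.947  0.322]
 [-1.     0.001 -0.   ]]
scene campos [ 1.299 -0.39   0.844]
[195 194   7  11  60] [ 0.5788 -0.1163  0.155 ]
side campos [0.174 0.576 0.889]
[297 144   7  11  57] [ 0.5728 -0.1075  0.1545]
toolbox 0.17443099710292273 [0.22282609 0.67408192 0.16914866]
0.36746082156762594
```

```bash
python3 -m crank '[{"linear":[0,0,0.8],"rot":[0,0,0],"hand":1},{"linear":[0,0,0.8],"rot":[0,0,0],"hand":1},{"linear":[0.43,-0.86,0],"rot":[0,0,0.3],"hand":1},{"linear":[0.43,-0.86,0],"rot":[0,0,0.3],"hand":1},{"linear":[0.43,-0.86,0],"rot":[0,0,0.3],"hand":1},{"linear":[0.43,-0.86,0],"rot":[0,0,0.3],"hand":1},{"linear":[0.43,-0.86,0],"rot":[0,0,0.3],"hand":1},{"linear":[0.43,-0.86,0],"rot":[0,0,0.3],"hand":1},{"linear":[0.43,-0.86,0],"rot":[0,0,0.3],"hand":1},{"linear":[0.43,-0.86,0],"rot":[0,0,0.3],"hand":1},{"linear":[0.43,-0.86,0],"rot":[0,0,0.3],"hand":1},{"linear":[0.43,-0.86,0],"rot":[0,0,0.3],"hand":1},{"linear":[0.43,-0.86,0],"rot":[0,0,0.3],"hand":1},{"linear":[0.43,-0.86,0],"rot":[0,0,0.3],"hand":1},{"linear":[0,0,0],"rot":[0,0,0],"hand":1}]'; python3 - <<'E'
from h import *
from plant import monitor
o=monitor.get_obs();print(o["clock"],o["joint_pos"].round(1),toolR(o).round(3))
E
```

```text
clock: 2.02
tool_pos: [0.5304, -0.0031, 0.2965]
orientation: [106.9, 89.7, -73.1]
force: [-1.3, 1.1, -1.0]
opening: 0.0872
2.025 [ 21.2   3.9  -8.8   0.4 -77.3  68.7] [[ 0.002 -0.001 -1.   ]
 [-0.006 -1.     0.001]
 [-1.     0.006 -0.002]]
```

```bash
python3 -m crank '[{"linear":[-0.1,-0.85,-0.2],"rot":[0,0,0],"hand":1},{"linear":[0,-0.9,-0.2],"rot":[0,0,0],"hand":1},{"linear":[0,0,0],"rot":[0,0,0],"hand":1},{"linear":[0,0,0],"rot":[0,0,0],"hand":1}]'; cat > shot.py <<'E'
import sys
from h import *
from plant import monitor,eyes
n=sys.argv[1]
o=monitor.get_obs();s=eyes.snapshot("wrist");pickle.dump((s,o),open(f"pics/{n}.pkl","wb"))
cv2.imwrite(f"pics/{n}.png",s["image"][:,:,::-1])
print(o["tool_pos"],o["clock"],o["force"].round(2))
E
python3 shot.py w1
```

```text
clock: 2.52
tool_pos: [0.5236, -0.1096, 0.2711]
orientation: [98.3, 89.7, -81.8]
force: [-0.9, -0.3, -0.2]
opening: 0.0873
[ 0.52358318 -0.10957976  0.27109072] 2.525 [-0.87 -0.32 -0.19]
```

View pics/w1.png

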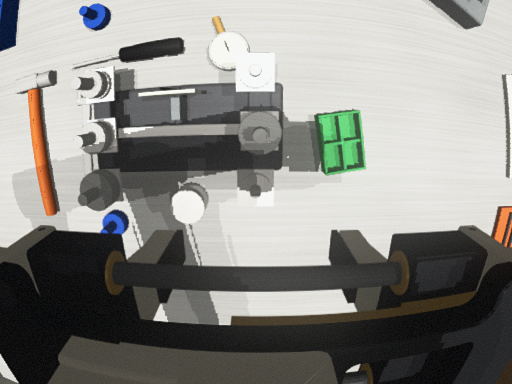

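```bash
python3 - <<'E'
from h import *
s,o=pickle.load(open("pics/w1.pkl","rb"))
im=s["image"][40:215,170:320,::-1];cv2.imwrite("pics/w1z.png",cv2.resize(im,None,fx=3.4,fy=3.4,interpolation=cv2.INTER_CUBIC))
d=s["depth"];print(d[188,256],d[72,256],d[130,260])
for nm,p in dict(near=(.5023,-.108,.113),far=(.6478,-.108,.113),s300=(.5752,-.112,.159),nn=(.502,-.113,.1)).items():print(nm,wproj(s,o,p))
E
```

```text
0.35283783 0.3131179 0.28721404
near [254.44886115 191.73843221]
far [254.33961093  66.89395372]
s300 [258.37621281 133.8402064 ]
nn [258.51506287 188.99522418]
```

View pics/w1z.png

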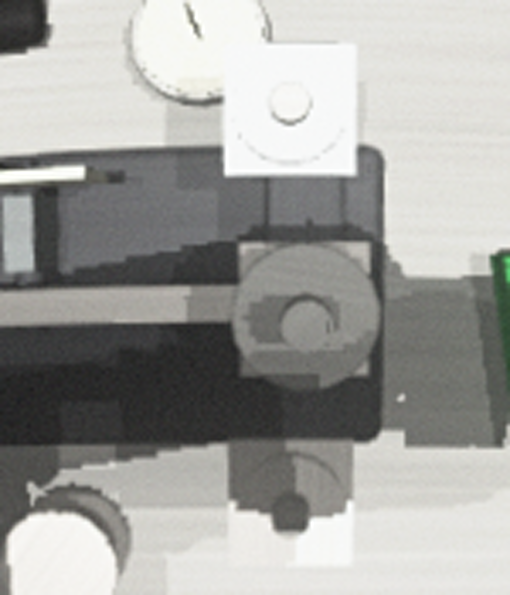

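```bash
python3 -m crank '[{"linear":[-0.43,0.02,-0.48],"rot":[0,0,0],"hand":1},{"linear":[-0.43,0.01,-0.48],"rot":[0,0,0],"hand":1},{"linear":[0,0,0],"rot":[0,0,0],"hand":1},{"linear":[0,0,0],"rot":[0,0,0],"hand":1}]'; python3 shot.py w2; python3 - <<'E'
from h import *
s,o=pickle.load(open("pics/w2.pkl","rb"))
im=s["image"][20:220,150:370,::-1];cv2.imwrite("pics/w2z.png",cv2.resize(im,None,fx=3,fy=3,interpolation=cv2.INTER_CUBIC))
for nm,p in dict(near=(.5023,-.108,.113),far=(.6478,-.108,.113),s300=(.5752,-.112,.159),nn=(.502,-.113,.1)).items():print(nm,wproj(s,o,p))
E
```

```text
clock: 3.08
tool_pos: [0.4725, -0.103, 0.2138]
orientation: [134.1, 89.6, -45.5]
force: [1.0, -0.5, 0.3]
opening: 0.0878
[ 0.47250596 -0.1029546   0.21381267] 3.075 [ 1.04 -0.45  0.33]
near [261.5086769  157.89768075]
far [262.78666938   9.05167123]
s300 [268.83693097  76.72008536]
nn [266.19837856 156.0768532 ]
```

View pics/w2z.png

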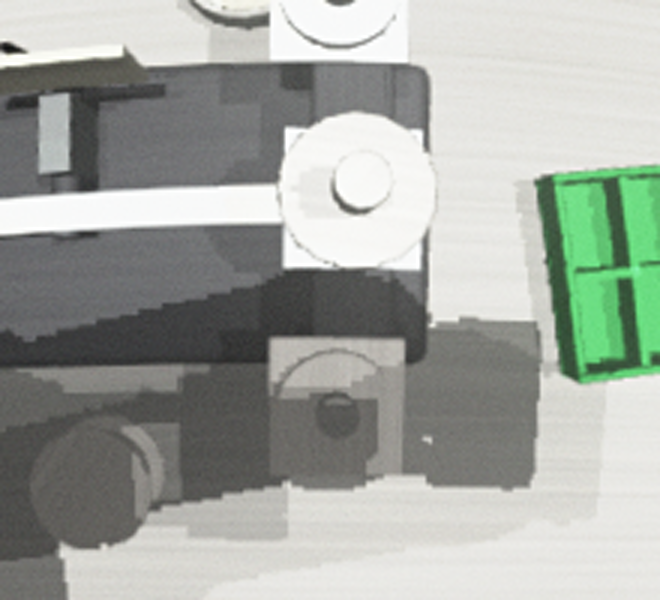

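```bash
cat >> h.py <<'E'
def wdep(s,o,u,v):
    K=s["K"];dx,dy=(u-K[0,2]),(v-K[1,2]);r=np.hypot(dx,dy);th=r/K[0,0];d=s["depth"][int(round(v)),int(round(u))]
    c=np.array([np.tan(th)*dx/r*d,-np.tan(th)*dy/r*d,-d]);H=s["hand_eye"];return toolR(o)@(H[:3,:3]@c+H[:3,3])+o["tool_pos"]
E
python3 - <<'E'
from h import *
for n,q in dict(w1=dict(near=(255.3,190.6,.113),far=(255.6,69.8,.113),s300=(260.3,134.7,.159)),w2=dict(near=(262.7,157.5,.113),s300=(271,80,.159))).items():
    s,o=pickle.load(open(f"pics/{n}.pkl","rb"))
    for k,(u,v,z) in q.items(): print(n,k,wray(s,o,u,v,z).round(4),wdep(s,o,u,v).round(4))
s,o=pickle.load(open("pics/w2.pkl","rb"))
# spigot row edges from depth
for v in (156,157,158,159): print([round(float(wdep(s,o,u,v)[2]),3) for u in range(254,272)])
for v in (152,154,150): print(v,s["image"][v,236:290].mean(-1).astype(int))
E
```

```text
w1 near [ 0.5037 -0.109   0.113 ] [ 0.5036 -0.109   0.1126]
w1 far [ 0.6444 -0.1094  0.113 ] [ 0.6445 -0.1094  0.1122]
w1 s300 [ 0.5743 -0.1139  0.159 ] [ 0.5743 -0.1139  0.1581]
w2 near [ 0.5027 -0.1091  0.113 ] [ 0.5026 -0.1092  0.1123]
w2 s300 [ 0.5726 -0.1137  0.159 ] [ 0.5727 -0.1138  0.1579]
[0.099, 0.1, 0.113, 0.113, 0.112, 0.113, 0.113, 0.112, 0.112, 0.113, 0.113, 0.112, 0.112, 0.111, 0.112, 0.099, 0.099, 0.1]
[0.1, 0.105, 0.113, 0.114, 0.112, 0.112, 0.114, 0.113, 0.113, 0.112, 0.113, 0.113, 0.113, 0.114, 0.113, 0.1, 0.1, 0.099]
[0.099, 0.112, 0.112, 0.112, 0.113, 0.113, 0.112, 0.113, 0.113, 0.112, 0.112, 0.113, 0.115, 0.114, 0.112, 0.114, 0.099, 0.1]
[0.101, 0.113, 0.113, 0.112, 0.113, 0.111, 0.111, 0.111, 0.112, 0.114, 0.111, 0.112, 0.113, 0.113, 0.112, 0.113, 0.1, 0.099]
152 [ 82  86  84  91 100 102 112 130 144 145 140 139 137 138 140 137 135 111
 101 103 102  92  81  85  87  97 101  96  93  88 105 135 143 141 145 146
 143 136 140 141 148 147 152 149 153 150 152 144 136 116 110 114 110 114]
154 [ 83  81  80  93  99 102 100 105 105 102 104 103 107  99 104 105 100 100
 104 104  82  85 100 115 111 109 113 116 119 112 113  94  91 104 108 105
 100 101 104 109 143 147 147 149 153 153 152 147 132 115 118 115 116 114]
150 [ 78  82  81 104 136 114 101 117 142 147 147 148 149 147 149 147 146 140
 139 139 139 138 137 140 135 110 115 124 139 144 151 148 149 149 151 153
 150 147 147 148 147 147 146 149 148 149 151 153 139 113 115 114 115 113]
```

```bash
python3 -m crank '[{"linear":[0.24,0.7,0.1],"rot":[0,0,0],"hand":1},{"linear":[0.24,0.7,0.1],"rot":[0,0,0],"hand":1},{"linear":[0.24,0.7,0.1],"rot":[0,0,0],"hand":1},{"linear":[0.24,0.7,0.07],"rot":[0,0,0],"hand":1},{"linear":[0.24,0.7,0],"rot":[0,0,0],"hand":1},{"linear":[0,0,0],"rot":[0,0,0],"hand":1},{"linear":[0,0,0],"rot":[0,0,0],"hand":1}]'; python3 shot.py w3; python3 - <<'E'
from h import *
def W(s,o):
    K=s["K"];d=s["depth"];v,u=np.mgrid[:384,:512];dx=u-K[0,2];dy=v-K[1,2];r=np.hypot(dx,dy)+1e-9;t=np.tan(r/K[0,0])
    P=np.stack([t*dx/r*d,-t*dy/r*d,-d],-1);H=s["hand_eye"];return (P@H[:3,:3].T+H[:3,3])@toolR(o).T+o["tool_pos"]
def comp(n,lo,hi,name):
    s,o=pickle.load(open(f"pics/{n}.pkl","rb"));w=W(s,o);z=w[...,2];m=((z>lo)&(z<hi)&(s["depth"]>0)).astype(np.uint8);m[215:]=0
    k,l,st,c=cv2.connectedComponentsWithStats(m)
    for i in range(1,k):
        if 60<st[i,4]<600:
            cs,_=cv2.findContours((l==i).astype(np.uint8),0,1);(cx,cy),r=cv2.minEnclosingCircle(cs[0]);zz=np.median(w[l==i][:,2])
            print(n,name,st[i],c[i].round(1),"circ",cx,cy,r,wray(s,o,*c[i],zz).round(4), (wray(s,o,*c[i],zz)-o["tool_pos"]).round(4))
comp("w2",.107,.119,"spigot");comp("w2",.152,.166,"300");comp("w1",.107,.119,"spig");comp("w1",.152,.166,"300")
comp("w3",.130,.146,"stems")
s,o=pickle.load(open("pics/w3.pkl","rb"));print(toolR(o).round(4))
s,o=pickle.load(open("pics/w2.pkl","rb"));print(toolR(o).round(4))
E
```

```text
clock: 4.0
tool_pos: [0.5521, 0.118, 0.2417]
orientation: [170.3, 89.3, -9.3]
force: [0.2, 0.1, 0.2]
opening: 0.0875
[0.55213811 0.11801552 0.24166016] 4.0 [0.23 0.11 0.19]
w2 spigot [256   5  15  16 167] [263.   12.6] circ 263.10809326171875 12.54054069519043 7.5414228439331055 [ 0.6443 -0.1082  0.1124] [ 0.1718 -0.0053 -0.1014]
w2 spigot [60 28 13 15 87] [67.4 36. ] circ 65.01612854003906 35.467742919921875 7.467860698699951 [0.6422 0.1008 0.1133] [ 0.1697  0.2038 -0.1005]
w2 spigot [61 92 11 14 83] [67.  98.6] circ 64.5 98.5 7.382511615753174 [0.5718 0.1002 0.1135] [ 0.0993  0.2031 -0.1003]
w2 spigot [255 151  15  16 174] [262.  158.8] circ 262.0 158.57142639160156 7.571530342102051 [ 0.5013 -0.1085  0.1125] [ 0.0288 -0.0055 -0.1013]
w2 300 [261  70  20  20 304] [270.6  79.4] circ 270.5502014160156 79.3912124633789 10.039971351623535 [ 0.5731 -0.1134  0.1584] [ 0.1006 -0.0105 -0.0554]
w1 spig [250  64  12  12 111] [255.   69.4] circ 255.0 69.5 6.103377819061279 [ 0.645  -0.1088  0.1125] [ 0.1214  0.0008 -0.1586]
w1 spig [ 80 173  33  38 574] [ 97.4 191. ] circ 95.01239776611328 19
[... 318 characters left out ...]
6875 7.935553073883057 [ 0.5734 -0.1134  0.1585] [ 0.0498 -0.0038 -0.1126]
w3 stems [261  86  16  16 194] [268.7  93.6] circ 268.7913818359375 93.60595703125 8.060317039489746 [0.6449 0.1068 0.1326] [ 0.0928 -0.0112 -0.109 ]
w3 stems [261 159  16  16 203] [268.  166.4] circ 267.9586486816406 166.4548797607422 8.139734268188477 [0.5735 0.1067 0.1358] [ 0.0213 -0.0113 -0.1059]
w3 stems [447 165  14  15 106] [452.4 171.1] circ 454.26190185546875 171.65078735351562 7.3862762451171875 [ 0.5751 -0.1074  0.1382] [ 0.023  -0.2254 -0.1035]
[[ 0.0125  0.0075 -0.9999]
 [-0.002  -1.     -0.0075]
 [-0.9999  0.0021 -0.0124]]
[[ 0.0045  0.0062 -1.    ]
 [-0.0046 -1.     -0.0062]
 [-1.      0.0046 -0.0044]]
```

View pics/w3.png

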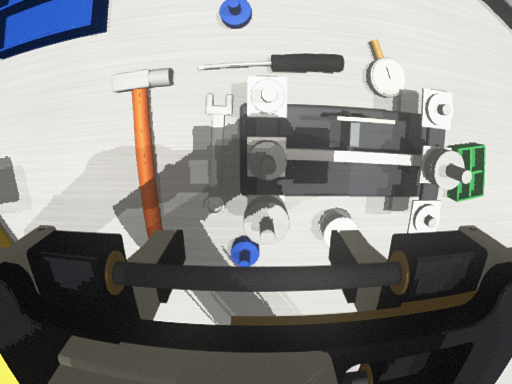

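```bash
python3 -m crank '[{"linear":[0.18,-0.1,-0.4],"rot":[0.02,0.14,-0.08],"hand":1},{"linear":[0.18,-0.09,-0.4],"rot":[0,0,0],"hand":1},{"linear":[0,0,0],"rot":[0,0,0],"hand":1},{"linear":[0,0,0],"rot":[0,0,0],"hand":1}]'; python3 - <<'E'
from h import *
from plant import monitor
s,o=pickle.load(open("pics/w3.pkl","rb"))
for u in range(240,430,12): print(wdep(s,o,u,157).round(3))
o=monitor.get_obs();print(o["tool_pos"],toolR(o).round(4),o["force"])
E
```

```text
clock: 4.55
tool_pos: [0.5746, 0.1036, 0.1955]
orientation: [-161.2, 89.8, 18.6]
force: [0.2, -0.1, -0.0]
opening: 0.0872
[0.564 0.14  0.019]
[0.578 0.123 0.103]
[0.58  0.11  0.116]
[0.578 0.097 0.103]
[0.569 0.077 0.046]
[0.57  0.062 0.048]
[0.57  0.046 0.049]
[0.571 0.03  0.049]
[0.572 0.015 0.053]
[ 0.572 -0.001  0.054]
[ 0.573 -0.017  0.056]
[ 0.574 -0.034  0.057]
[ 0.575 -0.051  0.058]
[ 0.576 -0.069  0.06 ]
[ 0.577 -0.087  0.061]
[ 0.579 -0.105  0.064]
[0.57457008 0.10357532 0.19554465] [[ 0.0036 -0.0032 -1.    ]
 [ 0.0012 -1.      0.0032]
 [-1.     -0.0012 -0.0036]] [ 0.19473874 -0.11697884 -0.02627508]
```

```bash
python3 -m crank '[{"linear":[0,0.03,-0.48],"rot":[0,0,0],"hand":1},{"linear":[0,0.02,-0.45],"rot":[0,0,0],"hand":1},{"linear":[0,0,0],"rot":[0,0,0],"hand":1}]';python3 -m crank '[{"linear":[0,0,0],"rot":[0,0,0],"hand":1}]'
```

```text
clock: 4.92
tool_pos: [0.5757, 0.107, 0.1435]
orientation: [-158.3, 89.4, 21.5]
force: [0.5, 0.2, 0.6]
opening: 0.0877
clock: 5.05
tool_pos: [0.5765, 0.1074, 0.1454]
orientation: [-159.3, 89.3, 20.5]
force: [-0.9, -0.7, -1.2]
opening: 0.0877
```

```bash
python3 -m crank '[{"linear":[-0.03,0,-0.3],"rot":[0,0.1,0],"hand":1},{"linear":[-0.02,0,-0.28],"rot":[0,0,0],"hand":1},{"linear":[0,0,0],"rot":[0,0,0],"hand":1}]';python3 - <<'E'
from h import *
from plant import monitor,eyes
for i in range(3):
    o=monitor.get_obs();print(o["clock"],o["tool_pos"].round(5),toolR(o)[:,0].round(4),o["force"].round(2))
    eyes.snapshot("scene")
E
```

```text
clock: 5.42
tool_pos: [0.5744, 0.108, 0.1115]
orientation: [-133.7, 89.5, 46.1]
force: [-0.5, -0.1, -0.0]
opening: 0.0878
5.425 [0.57435 0.10796 0.11153] [ 0.0063  0.0066 -1.    ] [-0.46 -0.07 -0.04]
5.475 [0.57499 0.10816 0.11236] [ 0.0076  0.0069 -0.9999] [0.96 1.02 0.77]
5.525 [0.57539 0.10832 0.11288] [ 0.0085  0.0072 -0.9999] [-0.14 -0.39  0.25]
```

```bash
python3 -m crank '[{"linear":[-0.03,-0.03,-0.1],"rot":[-0.08,0.12,0],"hand":0.35},{"linear":[-0.01,0,-0.02],"rot":[0,0.02,0],"hand":0.35},{"linear":[-0.01,0,-0.01],"rot":[0,0.02,0],"hand":0.35},{"linear":[-0.01,0,-0.01],"rot":[0,0.02,0],"hand":0.35}]';python3 shot.py w4; python3 - <<'E'
from h import *
from plant import monitor,eyes
s,o=pickle.load(open("pics/w4.pkl","rb"))
print(toolR(o).round(4),o["opening"])
cv2.imwrite("pics/w4z.png",cv2.resize(s["image"][150:330,150:370,::-1],None,fx=3.3,fy=3.3,interpolation=cv2.INTER_CUBIC))
e=eyes.snapshot("side");pickle.dump(e,open("pics/s4.pkl","wb"));cv2.imwrite("pics/s4z.png",cv2.resize(e["image"][150:280,180:340,::-1],None,fx=4,fy=4,interpolation=cv2.INTER_CUBIC))
E
```

```text
clock: 6.08
tool_pos: [0.5725, 0.1068, 0.1054]
orientation: [-7.0, 89.6, 172.9]
force: [0.6, -0.8, 0.0]
opening: 0.0531
[0.57246211 0.106767   0.10536827] 6.075 [ 0.62 -0.78  0.01]
[[-6.1e-03 -2.4e-03 -1.0e+00]
 [ 8.0e-04 -1.0e+00  2.4e-03]
 [-1.0e+00 -8.0e-04  6.1e-03]] 0.05307934859469
```

View pics/w4z.png

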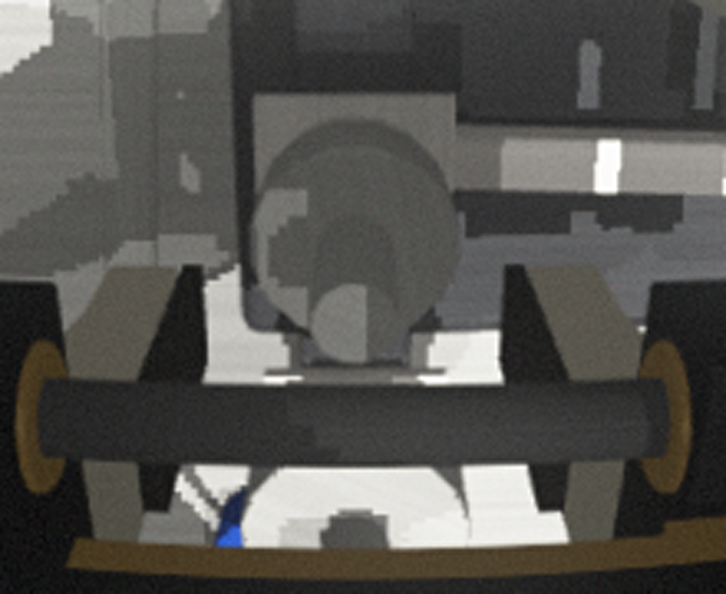

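View pics/s4z.png

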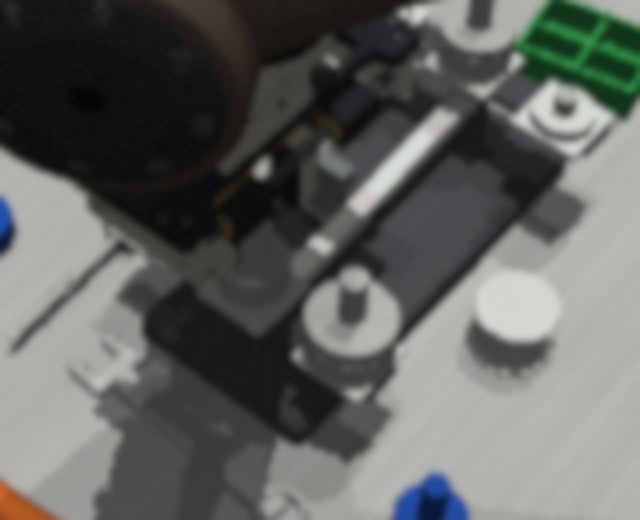

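```bash
python3 -m crank '[{"linear":[0.01,0,0.03],"rot":[0,-0.05,0],"hand":0.26},{"linear":[0,0,0],"rot":[0,0,0],"hand":0.26},{"linear":[0,0,0],"rot":[0,0.0,0],"hand":0.26},{"linear":[0,0,-0.01],"rot":[0,0,0],"hand":0.26},{"linear":[0,0,0],"rot":[0,0,0],"hand":0.26}]';python3 shot.py w5; python3 - <<'E'
from h import *
s,o=pickle.load(open("pics/w5.pkl","rb"))
print(toolR(o).round(4),o["opening"])
cv2.imwrite("pics/w5z.png",cv2.resize(s["image"][150:330,150:370,::-1],None,fx=3.3,fy=3.3,interpolation=cv2.INTER_CUBIC))
E
```

```text
clock: 6.8
tool_pos: [0.5732, 0.1069, 0.1069]
orientation: [-43.4, 89.9, 136.5]
force: [-1.0, -0.1, -0.2]
opening: 0.0228
[0.57317189 0.1068636  0.10689082] 6.8 [-1.03 -0.14 -0.24]
[[-0.001  -0.0023 -1.    ]
 [ 0.001  -1.      0.0023]
 [-1.     -0.001   0.001 ]] 0.022821158198319202
```

View pics/w5z.png

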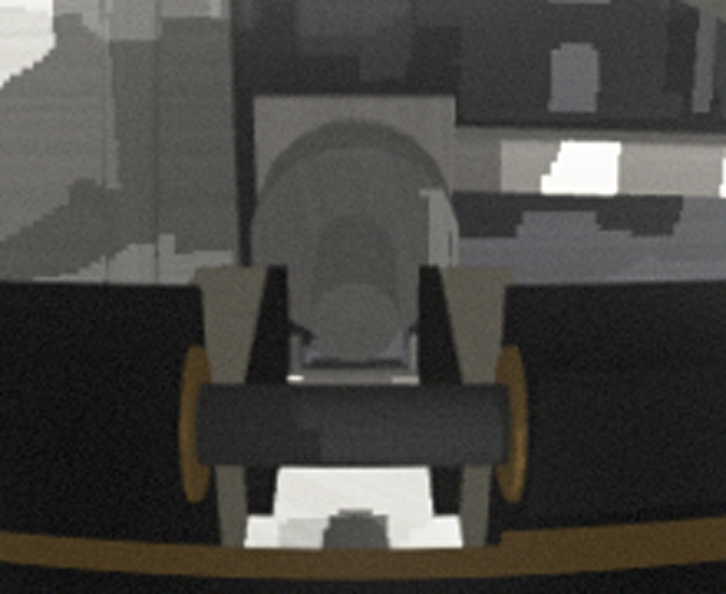

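```bash
python3 -m crank '[{"linear":[0,0,0],"rot":[0,0,0],"hand":0.17},{"linear":[0,0,0],"rot":[0,0,0],"hand":0.1},{"linear":[0,0,0],"rot":[0,0,0],"hand":0},{"linear":[0,0,0],"rot":[0,0,0],"hand":0}]'; python3 -m crank '[{"linear":[0,0,0.2],"rot":[0,0,0],"hand":0},{"linear":[0,0,0.2],"rot":[0,0,0],"hand":0},{"linear":[0,0,0.3],"rot":[0,0,0],"hand":0}]'
```

```text
clock: 7.35
tool_pos: [0.5731, 0.1066, 0.1069]
orientation: [-28.5, 89.9, 151.4]
force: [-0.1, 0.8, 0.1]
opening: 0.0139
clock: 7.72
tool_pos: [0.5718, 0.1063, 0.1497]
orientation: [5.1, 89.7, -175.0]
force: [-0.0, -0.1, -1.5]
opening: 0.0141
```

```bash
python3 -m crank '[{"linear":[0,0,0.5],"rot":[0,0,0],"hand":0},{"linear":[-0.23,-0.7,0],"rot":[0,0,0],"hand":0},{"linear":[-0.23,-0.7,0],"rot":[0,0,0],"hand":0},{"linear":[-0.23,-0.7,0],"rot":[0,0,0],"hand":0},{"linear":[-0.23,-0.7,0],"rot":[0,0,0],"hand":0},{"linear":[-0.23,-0.6,0],"rot":[0,0,0],"hand":0},{"linear":[0,0,0],"rot":[0,0,0],"hand":0},{"linear":[0,0,0],"rot":[0,0,0],"hand":0}]'; python3 shot.py w6; python3 - <<'E'
from h import *
from plant import eyes
s,o=pickle.load(open("pics/w6.pkl","rb"))
print(toolR(o).round(4),o["opening"])
cv2.imwrite("pics/w6z.png",cv2.resize(s["image"][50:330,130:380,::-1],None,fx=2.1,fy=2.1,interpolation=cv2.INTER_CUBIC))
for n in("side","scene"):
    e=eyes.snapshot(n);pickle.dump(e,open(f"pics/{n}6.pkl","wb"));cv2.imwrite(f"pics/{n}6z.png",cv2.resize(e["image"][130:280,170:340,::-1],None,fx=4,fy=4,interpolation=cv2.INTER_CUBIC))
E
```

```text
clock: 8.72
tool_pos: [0.5023, -0.1019, 0.1897]
orientation: [-155.5, 89.6, 24.5]
force: [0.6, -0.4, -2.0]
opening: 0.0141
[ 0.50233918 -0.10185237  0.18973039] 8.725 [ 0.55 -0.36 -2.  ]
[[ 6.1e-03 -9.0e-04 -1.0e+00]
 [ 2.8e-03 -1.0e+00  9.0e-04]
 [-1.0e+00 -2.8e-03 -6.1e-03]] 0.014060590096546309
```

View pics/w6z.png

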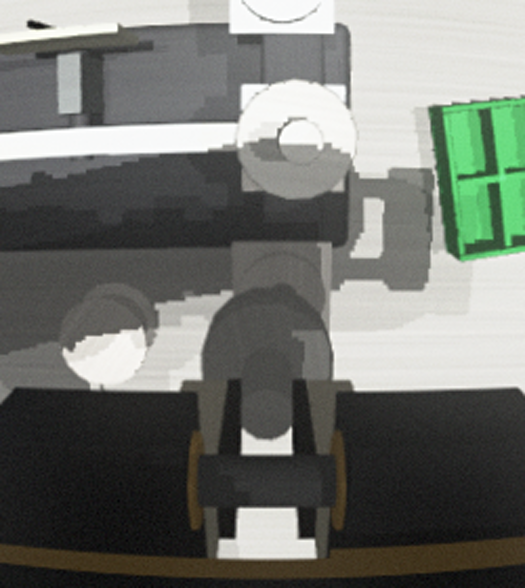

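View pics/scene6z.png

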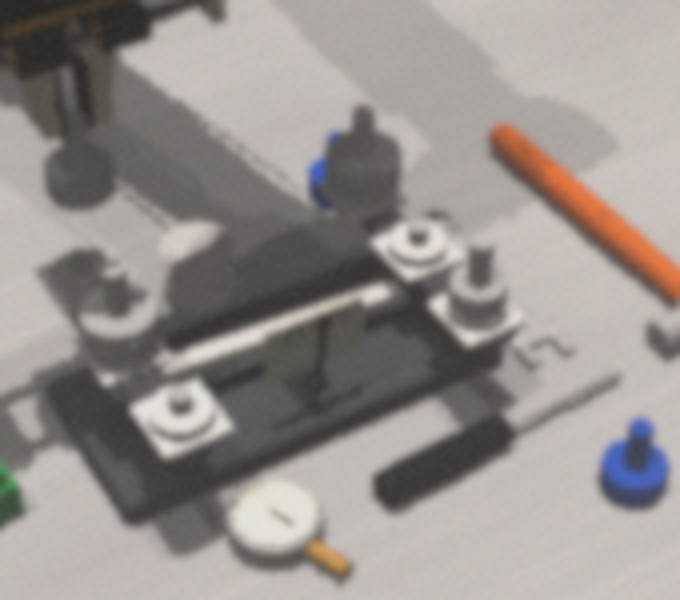

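View pics/side6z.png

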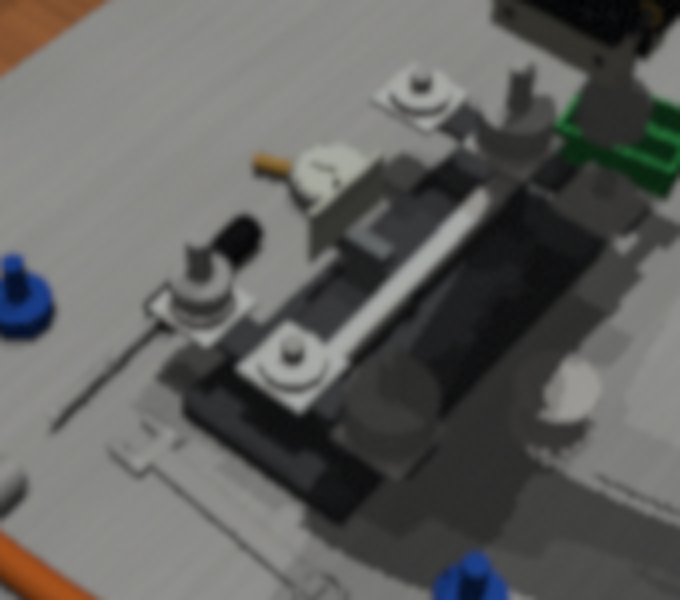

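```bash
python3 -m crank '[{"linear":[-0.02,-0.1,-0.35],"rot":[-0.03,0.08,0],"hand":0},{"linear":[-0.01,-0.02,-0.32],"rot":[0,0.02,0],"hand":0},{"linear":[0,0,-0.01],"rot":[0,0.02,0],"hand":0}]'; python3 - <<'E'
from h import *
from plant import monitor,eyes
for i in range(3):
    o=monitor.get_obs();print(o["clock"],o["tool_pos"].round(5),toolR(o)[:,0].round(4),toolR(o)[:,1].round(4),o["force"].round(2))
    if i<2:eyes.snapshot("scene")
E
```

```text
clock: 9.25
tool_pos: [0.5018, -0.1063, 0.1479]
orientation: [-0.7, 89.7, 179.6]
force: [0.9, 0.8, -1.2]
opening: 0.0141
9.25 [ 0.50183 -0.10634  0.14786] [-0.0047  0.     -1.    ] [ 4.2e-03 -1.0e+00 -1.0e-04] [ 0.93  0.79 -1.19]
9.3 [ 0.50258 -0.10633  0.14869] [-0.0033 -0.     -1.    ] [ 0.0044 -1.     -0.    ] [ 0.09 -0.02 -2.11]
9.35 [ 0.50306 -0.10641  0.14936] [-0.0019  0.     -1.    ] [ 0.0043 -1.     -0.    ] [-0.01  1.14 -1.49]
```

```bash
python3 -m crank '[{"linear":[-0.03,-0.04,-0.03],"rot":[0,0,0],"hand":0},{"linear":[-0.01,-0.01,-0.02],"rot":[0,0,0],"hand":0}]'; python3 shot.py w7;python3 - <<'E'
from h import *
from plant import monitor,eyes
s,o=pickle.load(open("pics/w7.pkl","rb"))
cv2.imwrite("pics/w7z.png",cv2.resize(s["image"][100:300,150:370,::-1],None,fx=3,fy=3,interpolation=cv2.INTER_CUBIC))
for i in range(3):
    o=monitor.get_obs();print(o["clock"],o["tool_pos"].round(5),toolR(o)[:,0].round(4),toolR(o)[:,1].round(4),o["force"].round(2))
    if i<2:eyes.snapshot("scene")
E
```

```text
clock: 9.6
tool_pos: [0.5016, -0.1091, 0.1477]
orientation: [-170.2, 90.0, 10.1]
force: [0.8, 0.5, -1.4]
opening: 0.0136
[ 0.50164857 -0.10910455  0.14767648] 9.6 [ 0.76  0.51 -1.39]
9.65 [ 0.50158 -0.10915  0.14757] [ 4.e-04  1.e-04 -1.e+00] [ 5.2e-03 -1.0e+00 -1.0e-04] [-0.34  0.01 -1.53]
9.7 [ 0.50154 -0.10917  0.14754] [ 2.e-04  1.e-04 -1.e+00] [ 5.1e-03 -1.0e+00 -1.0e-04] [-0.4   0.37 -2.5 ]
9.75 [ 0.50152 -0.10916  0.14751] [ 1.e-04  0.e+00 -1.e+00] [ 0.0051 -1.     -0.    ] [ 0.56  0.36 -2.3 ]
```

View pics/w7z.png

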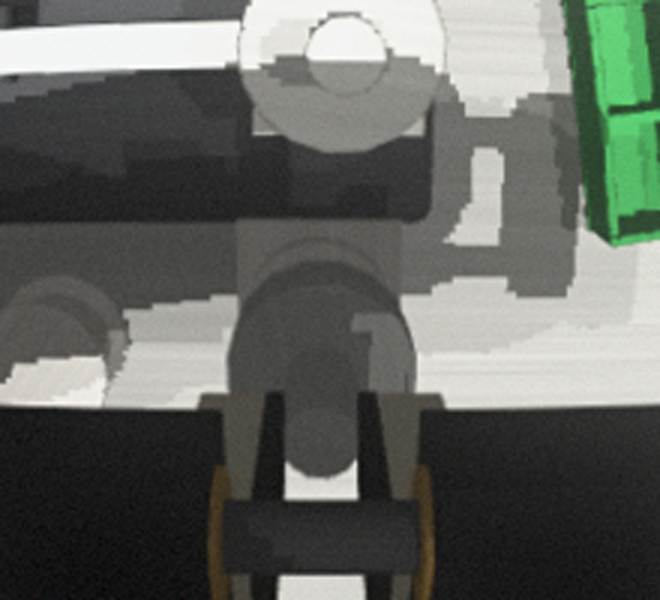

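```bash
python3 -m crank '[{"linear":[0,0.01,-0.1],"rot":[0,0,0],"hand":0},{"linear":[0,0,-0.1],"rot":[0,0,0],"hand":0}]'; python3 -m crank '[{"linear":[0,0,-0.08],"rot":[0,0,0],"hand":0}]'; python3 shot.py w8;python3 - <<'E'
from h import *
from plant import monitor,eyes
for i in range(3):
    o=monitor.get_obs();print(o["clock"],o["tool_pos"].round(5),toolR(o)[:,0].round(4),o["force"].round(2))
    if i<2:e=eyes.snapshot("scene")
cv2.imwrite("pics/sc8z.png",cv2.resize(e["image"][150:280,170:340,::-1],None,fx=4,fy=4,interpolation=cv2.INTER_CUBIC))
E
```

```text
clock: 10.0
tool_pos: [0.5019, -0.1085, 0.1354]
orientation: [-171.1, 89.9, 9.2]
force: [0.0, -0.2, -2.0]
opening: 0.0141
clock: 10.12
tool_pos: [0.5017, -0.1085, 0.13]
orientation: [-166.8, 89.9, 13.4]
force: [-0.5, -0.1, -2.1]
opening: 0.0141
[ 0.50166486 -0.10853804  0.12998666] 10.125 [-0.53 -0.14 -2.07]
10.175 [ 0.50125 -0.10851  0.12932] [-1.e-04  2.e-04 -1.e+00] [-0.85 -0.06 -3.17]
10.225 [ 0.50127 -0.10858  0.12969] [-2.e-04  1.e-04 -1.e+00] [-0.17  0.34 -2.47]
10.275 [ 0.50157 -0.10857  0.1301 ] [ 3.e-04  1.e-04 -1.e+00] [ 0.14  0.64 -1.77]
```

View pics/sc8z.png

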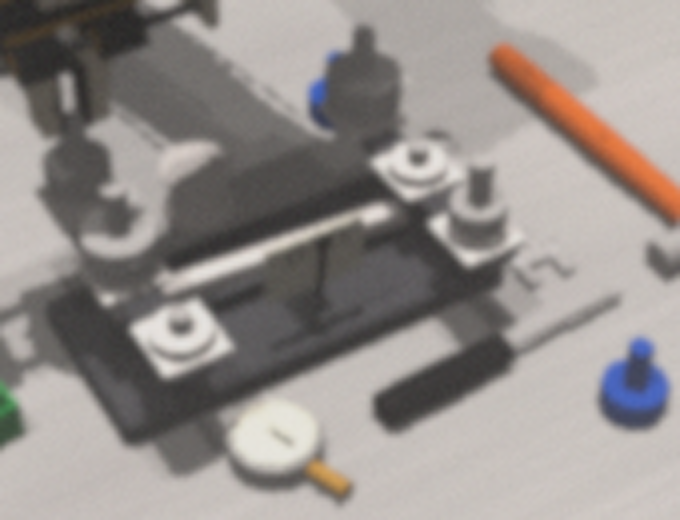

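```bash
python3 -m crank '[{"linear":[0,0,-0.08],"rot":[0,0,0],"hand":0},{"linear":[0,0,-0.07],"rot":[0,0,0],"hand":0}]'; python3 -m crank '[{"linear":[0,0,-0.05],"rot":[0,0,0],"hand":0},{"linear":[0,0,-0.04],"rot":[0,0,0],"hand":0}]';  python3 -m crank '[{"linear":[0,0,-0.01],"rot":[0,0,0],"hand":0}]'; python3 shot.py w9;python3 - <<'E'
from h import *
from plant import monitor,eyes
e=eyes.snapshot("scene");W=pts(e)
for i in range(4):
    o=monitor.get_obs();print(o["clock"],o["tool_pos"].round(5),toolR(o)[:,0].round(4),o["force"].round(2))
    if i<3:e2=eyes.snapshot("side")
cv2.imwrite("pics/sc9z.png",cv2.resize(e["image"][150:280,170:340,::-1],None,fx=4,fy=4,interpolation=cv2.INTER_CUBIC))
E
```

```text
clock: 10.52
tool_pos: [0.5022, -0.1086, 0.1212]
orientation: [178.6, 89.9, -1.1]
force: [-0.5, -0.0, 0.5]
opening: 0.0139
clock: 10.78
tool_pos: [0.5022, -0.1087, 0.1156]
orientation: [174.6, 89.9, -5.1]
force: [-0.9, 0.1, -0.1]
opening: 0.014
clock: 10.9
tool_pos: [0.5022, -0.1087, 0.1149]
orientation: [174.5, 89.9, -5.2]
force: [-0.9, 0.5, 0.3]
opening: 0.0143
[ 0.50220004 -0.1086678   0.11493984] 10.9 [-0.94  0.48  0.27]
11.0 [ 0.50222 -0.10867  0.11502] [ 1.8e-03 -2.0e-04 -1.0e+00] [-0.65  0.98  0.45]
11.05 [ 0.50222 -0.10866  0.11507] [ 1.8e-03 -1.0e-04 -1.0e+00] [-1.51 -0.9   0.33]
11.1 [ 0.50224 -0.10869  0.11512] [ 1.9e-03 -2.0e-04 -1.0e+00] [-1.74  0.44  0.26]
11.15 [ 0.50227 -0.1087   0.11514] [ 2.e-03 -2.e-04 -1.e+00] [-0.61  0.84  0.1 ]
```

View pics/sc9z.png

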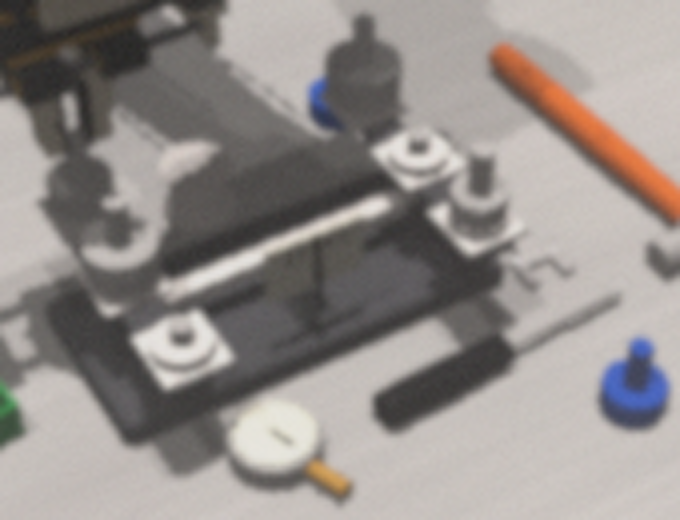

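```bash
python3 - <<'E'
from h import *
s,o=pickle.load(open("pics/w9.pkl","rb"))
cv2.imwrite("pics/w9z.png",cv2.resize(s["image"][100:300,150:370,::-1],None,fx=3,fy=3,interpolation=cv2.INTER_CUBIC))
for v in range(40,270,8):
    print(v,[round(float(wdep(s,o,u,v)[2])*1000) for u in (225,232,240,250,256,262,270,275,280)])
E
```

```text
40 [81, 80, 80, 87, 88, 88, 87, 82, 80]
48 [80, 80, 79, 79, 81, 80, 80, 80, 79]
56 [22, 21, 20, 75, 77, 76, 76, 75, 76]
64 [22, 22, 21, 76, 75, 75, 75, 76, 75]
72 [22, 23, 23, 75, 76, 77, 77, 76, 76]
80 [23, 21, 21, 75, 76, 110, 76, 77, 77]
88 [21, 81, 79, 112, 113, 111, 112, 112, 113]
96 [22, 79, 112, 113, 112, 113, 113, 112, 114]
104 [22, 113, 112, 113, 112, 112, 112, 114, 114]
112 [51, 113, 112, 112, 147, 147, 148, 146, 111]
120 [52, 112, 113, 112, 146, 147, 147, 147, 147]
128 [21, 112, 113, 112, 147, 146, 146, 147, 147]
136 [21, 113, 113, 112, 113, 113, 112, 114, 113]
144 [20, 80, 113, 112, 113, 113, 113, 112, 112]
152 [21, 23, 22, 113, 113, 112, 113, 113, 113]
160 [22, 22, 22, 75, 75, 76, 76, 76, 76]
168 [21, 21, 21, 76, 76, 75, 75, 76, 76]
176 [22, 21, 21, 76, 75, 76, 74, 76, 74]
184 [0, 79, 79, 80, 79, 80, 79, 80, 80]
192 [-1, 80, 92, 103, 103, 102, 95, 80, 81]
200 [0, 96, 109, 111, 110, 110, 109, 109, 99]
208 [-1, 111, 110, 109, 109, 110, 110, 109, 109]
216 [0, 110, 109, 109, 114, 110, 111, 109, 110]
224 [109, 109, 110, 124, 126, 125, 110, 109, 110]
232 [144, 144, 141, 137, 140, 137, 141, 141, 143]
240 [153, 154, 150, 144, 143, 143, 152, 151, 154]
248 [165, 158, 161, 144, 144, 145, 154, 160, 158]
256 [215, 172, 169, 144, 143, 144, 156, 168, 172]
264 [216, 180, 178, 0, 0, -1, 157, 178, 176]
```

View pics/w9z.png

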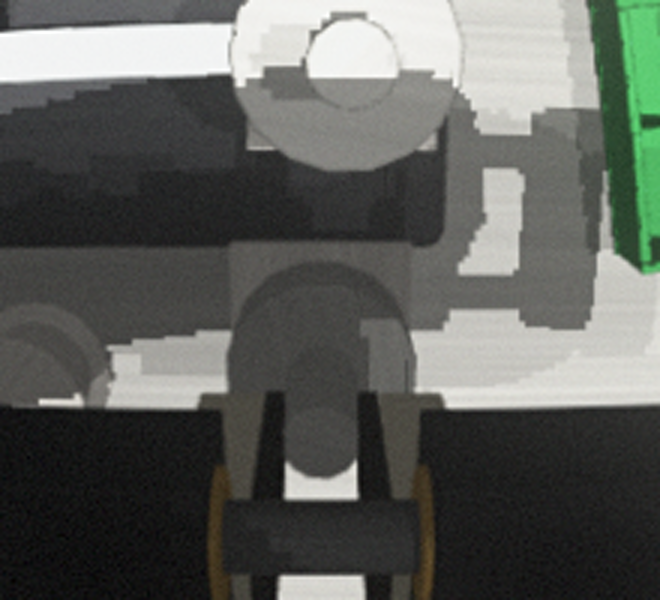

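```bash
python3 -m crank '[{"linear":[0,0,0.03],"rot":[0,0,0],"hand":0},{"linear":[0,0,0],"rot":[0,0,0],"hand":0.25},{"linear":[0,0,0],"rot":[0,0,0],"hand":0.4},{"linear":[0,0,0],"rot":[0,0,0],"hand":0.5},{"linear":[0,0,0],"rot":[0,0,0],"hand":0.5}]'; python3 shot.py w10; python3 - <<'E'
from h import *
s,o=pickle.load(open("pics/w10.pkl","rb"));print(o["opening"])
cv2.imwrite("pics/w10z.png",cv2.resize(s["image"][100:300,150:370,::-1],None,fx=3,fy=3,interpolation=cv2.INTER_CUBIC))
E
```

```text
clock: 11.78
tool_pos: [0.503, -0.1086, 0.1175]
orientation: [178.9, 89.8, -0.8]
force: [0.1, 0.7, -0.2]
opening: 0.0424
[ 0.50295103 -0.10859786  0.11745004] 11.775 [ 0.15  0.66 -0.21]
0.04237485563130139
```

View pics/w10z.png

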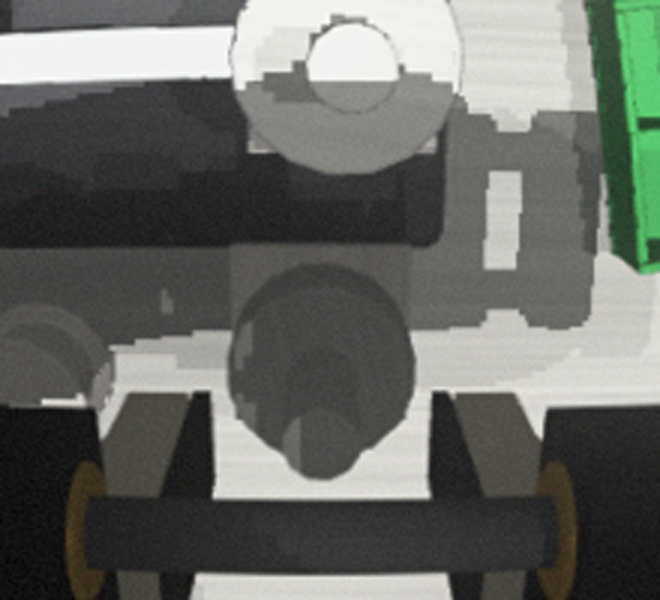

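Released and centred in the fingers; lift away and check.

```bash
python3 -m crank '[{"linear":[0,0,0.2],"rot":[0,0,0],"hand":0.5},{"linear":[0,0,0.4],"rot":[0,0,0],"hand":0.5},{"linear":[0,0,0.8],"rot":[0,0,0],"hand":0.5},{"linear":[0,0,0.8],"rot":[0,0,0],"hand":0.5},{"linear":[-0.4,0,0.5],"rot":[0,0,0],"hand":0.5},{"linear":[-0.4,0,0],"rot":[0,0,0],"hand":0.5},{"linear":[0,0,0],"rot":[0,0,0],"hand":0.5},{"linear":[0,0,0],"rot":[0,0,0],"hand":0.5}]'; python3 shot.py w11; python3 - <<'E'
from h import *
from plant import eyes
import time
for n,(x0,y0,x1,y1) in dict(scene=(170,145,350,280),side=(140,135,360,300)).items():
    s=eyes.snapshot(n);W=pts(s)
    cv2.imwrite(f"pics/{n}11z.png",cv2.resize(s["image"][y0:y1,x0:x1,::-1],None,fx=3.6,fy=3.6,interpolation=cv2.INTER_CUBIC))
    W[:y0]=np.nan;W[y1:]=np.nan;W[:,:x0]=np.nan;W[:,x1:]=np.nan;z=W[...,2]
    m=((z>.122)&(z<.16)).astype(np.uint8);k,l,st,c=cv2.connectedComponentsWithStats(m)
    for i in range(1,k):
        if st[i,4]>8:
            P=W[l==i];print(n,np.median(P,0).round(4),"top",np.percentile(P[:,2],[90,97]).round(4))
E
```

```text
clock: 12.82
tool_pos: [0.4535, -0.1093, 0.2909]
orientation: [175.4, 89.5, -4.2]
force: [-0.6, 0.4, -0.4]
opening: 0.0438
[ 0.45349682 -0.10926879  0.29089478] 12.825 [-0.59  0.36 -0.37]
scene [0.507  0.1027 0.1409] top [0.1519 0.1535]
scene [ 0.5079 -0.1113  0.1386] top [0.146  0.1467]
scene [0.6499 0.103  0.1368] top [0.1434 0.144 ]
scene [ 0.5792 -0.1161  0.1395] top [0.1491 0.1495]
side [ 0.5736 -0.1067  0.1404] top [0.1485 0.1494]
side [ 0.5025 -0.1023  0.1394] top [0.1466 0.1475]
side [0.6439 0.1103 0.1397] top [0.1434 0.1439]
side [0.5002 0.1117 0.1446] top [0.1519 0.1533]
```

View pics/scene11z.png

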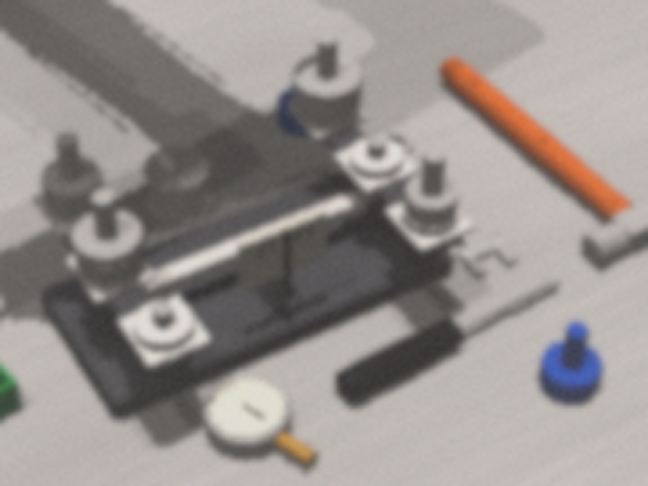

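View pics/side11z.png

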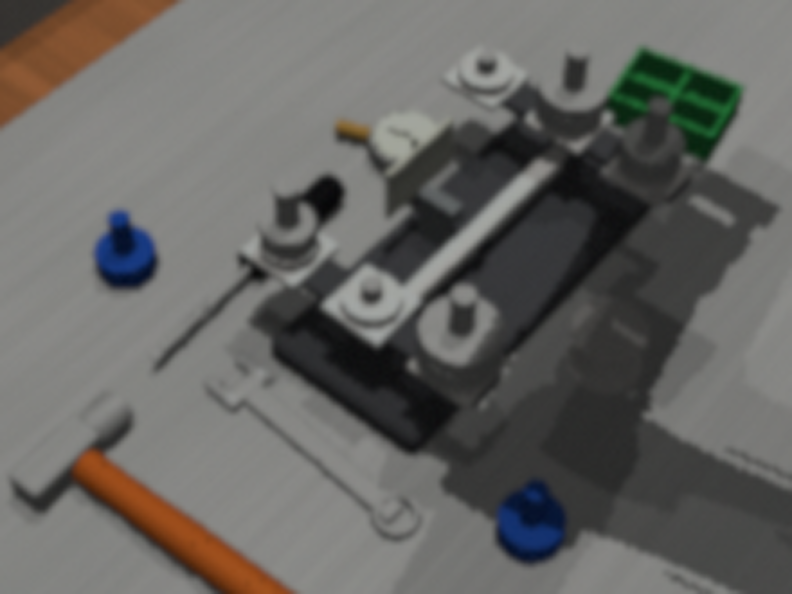

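```bash
python3 -c "
from plant import ticket;print(ticket.close_job())"
```

```text
the job is handed in; nothing more can be done
None
```

I moved the 200 g weight from the left carrier's middle seat to the right carrier's near seat and handed the job in at about 13 s. That puts 100 g + 400 g on the left and 200 g + 300 g on the right.

- **Offset:** The wrist camera put the near spigot about 5 mm in from the row line. The bore slid over it with no sideways or upward force reading. While I lowered the weight and after it was down, the force readings stayed within about 3 N, most of that being the weight itself.
- **Last checks:** From the stem-top heights, the seats came out at about 91 mm on the left and 90 to 91 mm on the right, so the carriers are level within about 1 mm. The 200 g weight's shoulder was 3 mm below the 300 g weight's, which means it is fully down. All four weights looked upright, and the arm was clear of everything.
- **Bystanders:** In the last pictures they looked to be where they were at the start. I did not measure their positions.

No check failed or disagreed. The arm did creep a millimetre or two between moves, and I corrected for that as I went.

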